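# Unlatch the topping canister's lid for the wash

## Task

Open the square topping canister for refilling: pinch the two sprung buttons on its lid together to free the catch, lift the lid off and put it in the grey wash tub. Leave the canister standing where it is, leave the round canister shut and in place, and do not knock over anything else on the counter.

Things in the scene. Friction and masses are not known exactly. Their poses are not given: they have to be found in the camera images.
- square_can: Square stainless-steel canister, 116 x 116 mm, 100 mm tall, loose on the counter, 0.7 to 1 kg without lid. Origin: centre of its underside; z up. Its lid sits on top, its catch tongues hooked under flanges on the canister's inner +y and -y sides; its x and y axes are those of the lid.
- square_lid_grip (a point): Centre of the square lid's hub, midway between its buttons at mid-height; 133 mm up while the lid is on. Hub 46 mm (x) by 32 mm (y), top 18 mm and lid plate's upper face 28 mm from this point. Dark rubber buttons, 28 x 28 mm, stand out on the +y and -y sides: 54 mm over their faces, 38 mm when fully in. The x sides are plain; gripping those does not free the catch. y: line of pressing; z up.
- square_lid_button_left (a joint): Inward travel of the +y button of the square lid: 0 out, 0.008 m fully in; spring, about 2 N to start and 8 N fully in. The catch on this side is clear from about 0.007 m; with either button out the lid stays locked to the canister.
- square_lid_button_right (a joint): The same for the -y button of the square lid.
- round_can: Round stainless-steel canister, 116 mm diameter, 100 mm tall, loose, with the same kind of catch and a round lid: not to be opened. Origin: centre of its underside.
- round_lid_grip (a point): Centre of the hub of the round lid, 133 mm above the counter while shut; hub and buttons as on the square lid, plate 118 mm diameter.
- tub: Grey open plastic wash tub, fixed to the counter, 260 mm (x) by 210 mm (y), 85 mm tall, walls and floor 6 mm; a spoon lies inside along its +y wall. Origin: centre of its underside; x along its length.
- square_lid: The square canister's white lid, 0.15 to 0.23 kg: plate 118 x 118 x 5 mm; plug and catch tongues reach 11 mm below it. Origin: centre of the plate's underside, 33 mm under the hub centre; same axes as the hub centre. Pinched in, the buttons bottom out and the lid can be carried by them.
- sauce_a_mid (a point): squeeze bottle, dark sauce, 56 mm diameter, 178 mm tall, standing at the back; point on its axis 70 mm up; z up. Bystander
- sauce_b_mid (a point): squeeze bottle, caramel sauce, same size; point on its axis 70 mm up; z up. Bystander
- sauce_c_mid (a point): squeeze bottle, pale sauce, same size; point on its axis 70 mm up; z up. Bystander
- shaker_mid (a point): small glass shaker with domed steel top, 45 mm diameter, 85 mm tall, standing about 20 mm beside the square canister; point on its axis 40 mm up; z up. Bystander
- jar_mid (a point): small jar, 44 mm diameter, 75 mm tall, standing beside the round canister; point on its axis 37 mm up; z up. Bystander
Mind the look-alikes: they are no part of the job. What is shaped like the square_lid but blue or red is not meant.

How it is judged:
By the outcome, as a careful person would: the job done as asked, in the order asked, and still so for the second after the job is handed in, with the robot touching nothing.
It also fails if it takes over 42 s, if anything falls off the work surface, if the arm or the gripper's body presses on something with over 40 N, if the wrist force passes 120 N, or if a joint passes its speed limit or range.

## Robot

A 6-joint arm with a two-finger parallel gripper is mounted at the origin on the work surface. World frame = base frame: x ahead of the robot, y to its left, z up, the work surface at z = 0. Lengths are in m, angles in rad, forces in N, time in s.
With the tool pointing down it reaches from about 0.275 to 1 m from the base axis. Payload 8.4 kg.
Tool frame: the origin (TCP) lies midway between the tips of the shut fingers; the grasp point (between the pads) lies 19 mm behind it; z points along the fingers, x is the direction in which the jaws open and shut, and the axes are right-handed (so a half turn about z gives the same grasp; the last joint's range is limited). The gripper opens to 85 mm and grips with 20 to 120 N. Pads are 22 mm wide; open, the fingers measure 114 mm over their backs; the gripper's body (76 mm by 85 mm) begins 54 mm behind the grasp point. The pads swing forward as they close: fully open they stand 13 mm farther back than shut.
Start: joints at [-1.195, 0.353, 1.633, -0, 1.155, -0.002], TCP at [0.231, -0.581, 0.231] pointing down, gripper open.
Joint ranges: [-2.63, 2.63], [-0.92, 2.1], [0.06, 2.66], [-1.3, 4.44], [0, 2.69], [-3.02, 3.02]. Speed limits (rad/s): [2.22, 2.22, 2.79, 3.14, 3.14, 3.14].

## Interface

Orientations are given as a unit quaternion [w, x, y, z].
In Python, from cell import bot gives the robot as it stands.
- The arm moves only by the tool send_rows, never from a script. Its argument "rows" is text: rows parted by semicolons, each of 6 numbers parted by spaces: the shift along the tool's x, y, z in cm, then the turn, a rotation vector about the tool's x, y, z in rad. In form: x y z ax ay az; .... A call has 1 to 5 rows; each row is the pose to reach, as a shift and turn from the pose commanded when the call began, along the tool's axes at that moment; what a row does not reach only later rows make up. A row lasts 1/10 s, in which the tool goes at most 50 mm and 8.59 degrees, less where a joint would pass 70% of its speed; a pose out of reach is approached as far as the arm can. A call with a gripper value outside its range is refused whole. "grip" is the finger opening in cm, from 0 to 8.54, set as the call begins (left out, the last holds). The fingers move at their own pace and stop on an object; "newtons" is the grip in N (left out, the last holds). Time passes only in rows, so rows that repeat a pose let the fingers close. It gives the time, the measured TCP pose, the force and the opening at its end, in the units of the state.
- bot.sense(): the state, without advancing time (a new reading comes with each control period).
- bot.get_image(name): name is "side" or "top"; returns (picture, depth): 400x640x3 uint8, red, green, blue; 400x640 float32, m along the optical axis (not along the pixel's ray), 0 where there is no reading.
- bot.camera_model(name): a dict with "fov_y" (degrees; the focal length in pixels is half the picture's height over the tangent of half this angle, whatever the lens; pixels are square), "cx", "cy" (the principal point, pixels), "xyz" and "orientation" of the camera in the world. Camera axes: x right, y up, looking along -z (the intrinsics and any distortion apply to the point x, -y, -z); pixel columns grow to the right and rows downward; lengths in m; the calibration is good to about 2 mm. A picture is of the moment at which its call begins. camera_model takes no time and is no camera call.
- bot.finish_job(): hands the job in, once; it reports no verdict.
Trained networks look in the newest picture that a camera, given by its name, has taken for a name from the list of things; names that differ only in an ending like _2 or _b are one class to them, and where a whole thing is asked for, a point or a joint stands for the part that bears it (a point fixed in the world has none). Each returns a list of dicts, best first, with "score" (0 to 1); they miss things now and then, are a little off and sometimes report something else, mostly with a low value. They report only what shows in the picture. A call takes as long as a camera call. They do not tell look-alikes from the thing itself.
- bot.boxes_of(camera, label): "bbox" ([left, top, right, bottom] in pixels, round what is visible of it).
- bot.outline_of(camera, label): "mask" (400x640 bool, what is visible of it) and "bbox" ([left, top, right, bottom] in pixels, round what is visible of it).
The state is a dict: "clock": time; "joint_positions": joint angles; "dq": joint speeds; "joint_efforts": joint torques, N m; "tool_pos": TCP position; "orientation": TCP orientation; "ft_force": force on the tool from outside, world axes, zero at the start; "moment": the same for the moment, N m; "finger_gap": finger opening in m.
Only numpy, scipy, OpenCV 4.12 (cv2) and the standard library are available. Lean on these libraries where they do the work, as an engineer would, in place of code of your own. Each camera call takes 0.05 s, during which the arm holds its last target.

## Working session

There is one attempt and no reset: what is moved stays moved. The work goes in short steps, Python scripts to look and compute and a tool call to move; the robot and the scene stay as the last step left them, time stands still between calls to the robot, and variables do not carry over. Pictures are saved under pics/ and viewed, and the job is handed in when it is done.

Besides the shell and the picture viewer there is one more tool, called after "Call:" as name(argument=value, ...) on one line, values as JSON. send_rows: Moves the arm, as the interface text tells. Its arguments: {"type":"object","properties":{"rows":{"type":"string"},"grip":{"type":"number"},"newtons":{"type":"number"}},"required":["rows"]}

```bash
ls; mkdir -p pics
python3 - <<'E'
from cell import bot
import cv2,numpy as np
for n in("side","top"):
    im,d=bot.get_image(n); cv2.imwrite(f"pics/{n}0.png",im[:,:,::-1]); np.save(f"{n}_d.npy",d); np.save(f"{n}_im.npy",im)
    print(n,bot.camera_model(n))
print(bot.sense())
E
```

```text
pics
side {'fov_y': 52.38367690540185, 'cx': 326.64220332329705, 'cy': 198.7051347355097, 'xyz': array([0.02524529, 0.68227339, 0.93899345]), 'orientation': array([-0.25877151, -0.11424257,  0.37627607,  0.88227108])}
top {'fov_y': 57.76814836347744, 'cx': 319.20435928562586, 'cy': 198.9505900833471, 'xyz': array([ 0.35223916, -0.01775396,  0.95423515]), 'orientation': array([-0.65921514, -0.06470379,  0.07714169,  0.74518319])}
{'clock': 0.1, 'joint_positions': array([-1.19540828e+00,  3.53575150e-01,  1.63403746e+00,  7.54098313e-06,
        1.15520339e+00, -2.36529585e-03]), 'dq': array([-0.00055929, -0.00080814, -0.00252902, -0.00164535, -0.00073725,
       -0.00253013]), 'joint_efforts': array([ 2.03314652e-03, -6.06350899e+01, -3.42818677e+01,  6.01337160e-05,
        3.96052215e-03, -2.86513648e-05]), 'tool_pos': array([ 0.2303909 , -0.58053973,  0.23064863]), 'orientation': array([-3.47663645e-04,  8.27293720e-01, -5.61769283e-01, -5.03276892e-04]), 'ft_force': array([-0.77214028, -0.22942052, -0.27080454]), 'moment': array([-0.04079593,  0.03308768,  0.01621771]), 'finger_gap': 0.08543720395249589}
```

View pics/side0.png

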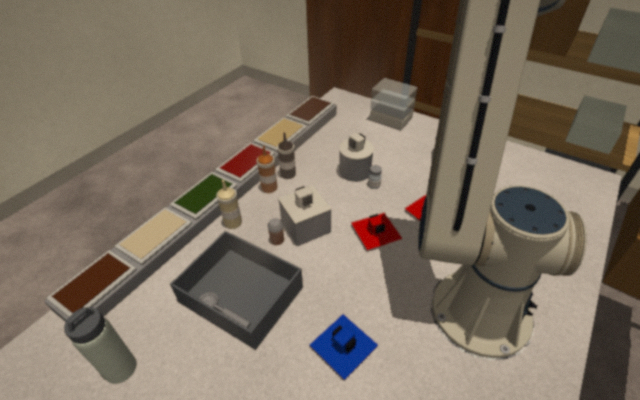

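View pics/top0.png

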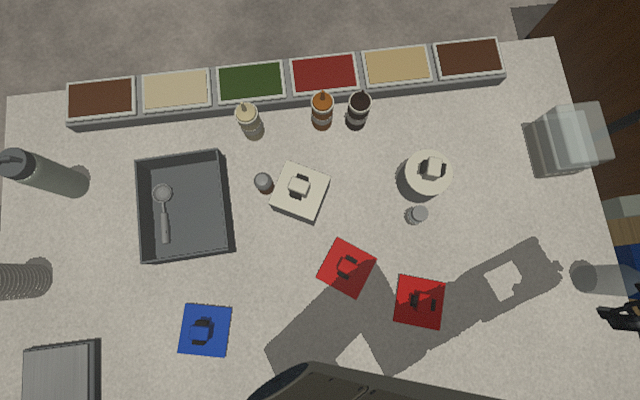

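```bash
cat > h.py <<'E'
import numpy as np,cv2
from scipy.spatial.transform import Rotation as R
def world(cm,d):
    H,W=d.shape; f=H/2/np.tan(np.radians(cm['fov_y'])/2)
    v,u=np.mgrid[:H,:W]
    p=np.stack([(u-cm['cx'])/f*d,-(v-cm['cy'])/f*d,-d],-1)
    q=cm['orientation']; r=R.from_quat([q[1],q[2],q[3],q[0]])
    return (p.reshape(-1,3)@r.as_matrix().T+cm['xyz']).reshape(H,W,3)
E
python3 - <<'E'
from cell import bot
from h import *
for n in("top","side"):
    d=np.load(f"{n}_d.npy"); im=np.load(f"{n}_im.npy"); P=world(bot.camera_model(n),d)
    np.save(n+"_P.npy",P)
    for uv in ([(300,260),(200,280),(400,100),(520,200),(300,173),(310,210),(195,200)] if n=="top" else [(200,330),(400,290),(300,150),(304,190),(310,208),(240,290)]):
        print(n,uv,P[uv[1],uv[0]].round(4))
for n,c in (("top",(300,190)),("side",(304,205))):
    P=np.load(n+"_P.npy"); 
    z=P[...,2]; v,u=np.mgrid[:400,:640]
    near=(abs(u-c[0])<45)&(abs(v-c[1])<45)
    for lo,hi,nm in((.09,.118,"plate"),(.142,.165,"hub")):
        m=near&(z>lo)&(z<hi); k,l,s,ce=cv2.connectedComponentsWithStats(m.astype(np.uint8))
        for i in range(1,k):
            if s[i,4]<20: continue
            q=P[l==i]; r=cv2.minAreaRect((q[:,:2]*1000).astype(np.float32))
            print(n,nm,s[i,4],q.mean(0).round(4),r)
im=np.load("top_im.npy")[140:240,240:440]; cv2.imwrite("pics/tc.png",cv2.resize(im[:,:,::-1],(800,400),interpolation=cv2.INTER_CUBIC))
im=np.load("side_im.npy")[170:250,250:350]; cv2.imwrite("pics/sc.png",cv2.resize(im[:,:,::-1],(700,560),interpolation=cv2.INTER_CUBIC))
E
```

```text
top (300, 260) [ 0.3907  0.0227 -0.0005]
top (200, 280) [ 0.3718  0.2836 -0.0024]
top (400, 100) [ 0.804  -0.3111 -0.0025]
top (520, 200) [ 0.4769 -0.5839 -0.0014]
top (300, 173) [ 0.5936 -0.0051  0.1045]
top (310, 210) [ 0.5    -0.0185  0.1051]
top (195, 200) [0.581  0.2818 0.0073]
side (200, 330) [ 5.736e-01  4.300e-01 -4.000e-04]
side (400, 290) [ 0.2032  0.0524 -0.002 ]
side (300, 150) [ 0.7984 -0.3145 -0.0025]
side (304, 190) [ 0.5513 -0.0025  0.1519]
side (310, 208) [0.5214 0.0133 0.1082]
side (240, 290) [0.5651 0.2892 0.0047]
top plate 1913 [0.5512 0.0006 0.1051] ((554.9925537109375, 0.5022964477539062), (118.12149047851562, 118.62281036376953), 61.76071548461914)
top hub 388 [0.553  0.0007 0.1495] ((554.1994018554688, 0.5590171813964844), (45.808170318603516, 53.675113677978516), 65.16422271728516)
side plate 107 [ 0.7442 -0.0656  0.1034] ((744.914306640625, -70.35043334960938), (51.890323638916016, 20.97966194152832), 58.425079345703125)
side plate 997 [0.5413 0.0154 0.1036] ((551.8238525390625, 0.9970626831054688), (119.891357421875, 123.72698211669922), 61.6408576965332)
side hub 187 [0.5489 0.005  0.1489] ((550.9712524414062, 1.4683990478515625), (47.053627014160156, 56.01811599731445), 59.05398941040039)
```

View pics/tc.png

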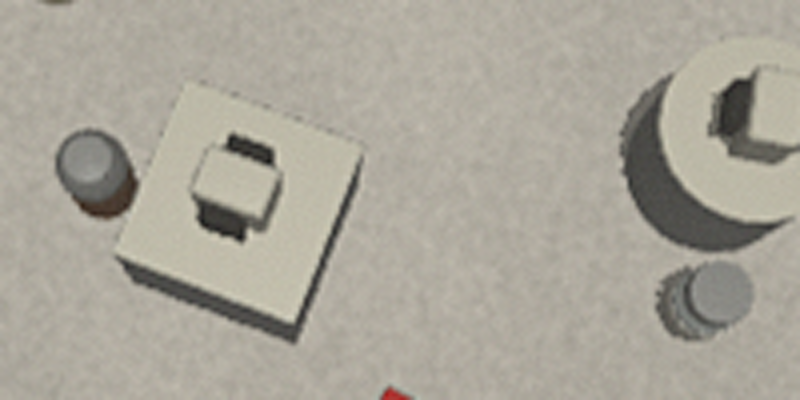

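View pics/sc.png

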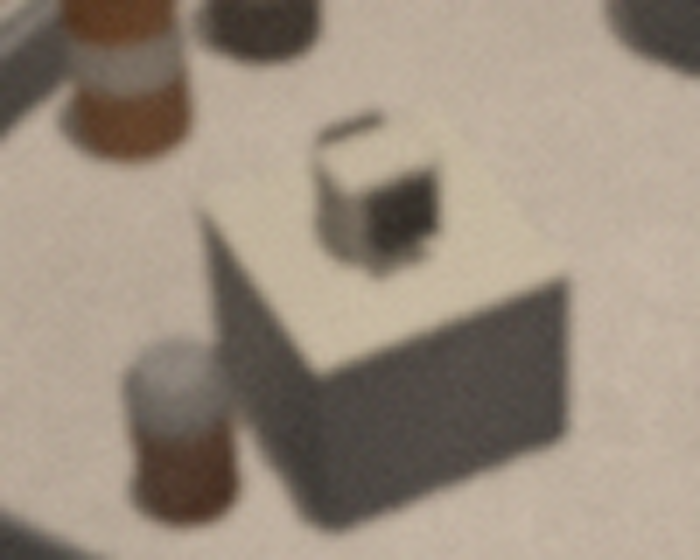

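Run:
```python
from cell import bot
from h import *
P=np.load("top_P.npy");z=P[...,2]; v,u=np.mgrid[:400,:640]
near=(u>120)&(u<245)&(v>135)&(v<270)
m=near&(z>.075)&(z<.095); q=P[m]; r=cv2.minAreaRect((q[:,:2]*1000).astype(np.float32)); print("rim",m.sum(),q.mean(0),r)
print(bot.boxes_of("top","tub")[:2]); 
print([ (b['bbox'],b['score']) for b in bot.boxes_of("top","square_lid")])
m=near&(z>-.01)&(z<.03)
# spoon: z above floor
import sys
q=P[near&(z<.03)&(z>-0.01)]; print(np.percentile(q[:,2],[5,50,95]), q.min(0),q.max(0))
im=np.load("top_im.npy").astype(int); g=im.sum(2)
sp=(u>148)&(u<178)&(v>180)&(v<246)&(g>330)
q=P[sp]; print("spoon",sp.sum(),cv2.minAreaRect((q[:,:2]*1000).astype(np.float32)), q[:,2].min(),q[:,2].max())
for n,uv in (("shaker",(263,180)),("bott",(322,98)),("b2",(359,98)),("b3",(246,108)),("round",(430,165))): print(n,P[uv[1],uv[0]].round(3))
```

```text
rim 1265 [0.56072598 0.30023445 0.08318444] ((559.8737182617188, 294.234619140625), (261.01434326171875, 211.13360595703125), 2.060925245285034)
[{'bbox': [134.9, 145.3, 236.4, 265.2], 'score': 0.88}]
[([178.7, 300.3, 235.3, 356.2], 0.95), ([317.5, 237.0, 377.1, 295.1], 0.68), ([393.4, 275.5, 445.2, 329.4], 0.67), ([269.3, 159.8, 333.3, 218.4], 0.61)]
[-0.001924    0.00360291  0.01918934] [ 0.38559992  0.1389931  -0.00601045] [0.78869738 0.48424764 0.02992749]
spoon 399 ((557.0485229492188, 366.14581298828125), (161.57620239257812, 52.18638610839844), 1.9349983930587769) 0.004626141937740802 0.028979810885795487
shaker [0.592 0.088 0.085]
bott [ 0.761 -0.079  0.148]
b2 [ 0.752 -0.169  0.143]
b3 [0.756 0.104 0.149]
round [ 0.563 -0.306  0.15 ]
```

```bash
cat >> h.py <<'E'
def rel(s,xyz,yaw):
    q=s['orientation']; A=R.from_quat([q[1],q[2],q[3],q[0]])
    c,n=np.cos(yaw),np.sin(yaw)
    T=R.from_matrix(np.array([[c,n,0],[n,-c,0],[0,0,-1.]]))
    d=A.inv().apply(np.array(xyz)-s['tool_pos'])*100; w=(A.inv()*T).as_rotvec()
    print("t",s['clock'],"pos",s['tool_pos'].round(4),"gap",round(s['finger_gap'],4),"F",s['ft_force'].round(1))
    print("cm",d.round(2),"rot",w.round(3))
E
cat > go.py <<'E'
import sys
from cell import bot
from h import *
a=list(map(float,sys.argv[1:])); rel(bot.sense(),a[:3],np.radians(a[3]))
E
python3 go.py .553 .001 .22 -28.3
```

```text
t 0.2 pos [ 0.2304 -0.5807  0.2308] gap 0.0855 F [ 0.9  1.  -0.2]
cm [-42.17 -51.44   1.12] rot [-0.     0.001 -0.699]
```

Call:
send_rows(rows="-2.8 -3.4 0 0 0 -0.05; -5.6 -6.8 0 0 0 -0.1; -8.4 -10.2 0 0 0 -0.15; -11.2 -13.6 0 0 0 -0.2; -14 -17 0 0 0 -0.25", grip=8.54, newtons=40)

```text
clock: 0.7
tool_pos: [0.3374, -0.3865, 0.2312]
orientation: [-0.0, 0.891, -0.454, 0.0]
ft_force: [1.4, -0.1, 0.0]
finger_gap: 0.0852
```

```bash
python3 go.py .553 .001 .22 -28.3
```

```text
t 0.7 pos [ 0.3374 -0.3865  0.2312] gap 0.0852 F [ 1.4 -0.1  0. ]
cm [-18.63 -40.24   1.13] rot [-0.    -0.    -0.447]
```

Call:
send_rows(rows="-1.9 -4 0 0 0 -0.05; -3.8 -8 0 0 0 -0.1; -5.7 -12 0 0 0 -0.15; -7.6 -16 0 0 0 -0.2; -9.5 -20 0 0 0 -0.25")

```text
clock: 1.2
tool_pos: [0.4435, -0.1921, 0.2314]
orientation: [0.0, 0.941, -0.339, 0.0]
ft_force: [0.1, -0.9, -0.3]
finger_gap: 0.0857
```

```bash
python3 go.py .553 .001 .22 -28.3
```

```text
t 1.2 pos [ 0.4435 -0.1921  0.2314] gap 0.0857 F [ 0.1 -0.9 -0.3]
cm [ -3.87 -21.86   1.14] rot [-0.    -0.    -0.197]
```

Call:
send_rows(rows="-0.9 -4.8 0.2 0 0 -0.05; -1.7 -9.6 0.4 0 0 -0.1; -2.6 -14.4 0.6 0 0 -0.15; -3.3 -18.5 0.8 0 0 -0.197; -3.87 -21.86 1.14 0 0 -0.197")

```text
clock: 1.7
tool_pos: [0.5538, 0.0015, 0.2199]
orientation: [-0.0, 0.97, -0.244, 0.0]
ft_force: [0.5, -1.4, -0.3]
finger_gap: 0.0853
```

Call:
send_rows(rows="0 0 0 0 0 0; 0 0 0 0 0 0")

```text
clock: 1.9
tool_pos: [0.5526, -0.0004, 0.2195]
orientation: [0.0, 0.97, -0.245, -0.001]
ft_force: [0.1, -0.8, 0.4]
finger_gap: 0.0853
```

```bash
python3 go.py .553 .001 .11 -28.3
python3 - <<'E'
from cell import bot
from h import *
for n,c in (("top",(300,190)),("side",(304,205))):
    im,d=bot.get_image(n); cv2.imwrite(f"pics/{n}1.png",im[:,:,::-1])
    c0=im[c[1]-90:c[1]+60,c[0]-100:c[0]+100]; cv2.imwrite(f"pics/{n}1c.png",cv2.resize(c0[:,:,::-1],(800,600),interpolation=cv2.INTER_CUBIC))
E
```

```text
t 1.9 pos [ 5.526e-01 -4.000e-04  2.195e-01] gap 0.0853 F [ 0.1 -0.8  0.4]
cm [-0.02 -0.15 10.95] rot [ 0.001  0.001 -0.   ]
```

View pics/side1c.png

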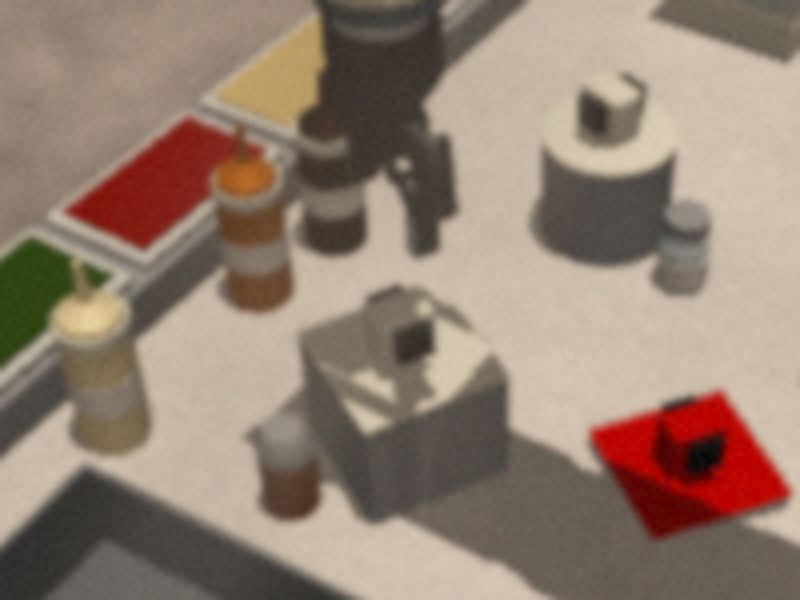

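View pics/top1c.png

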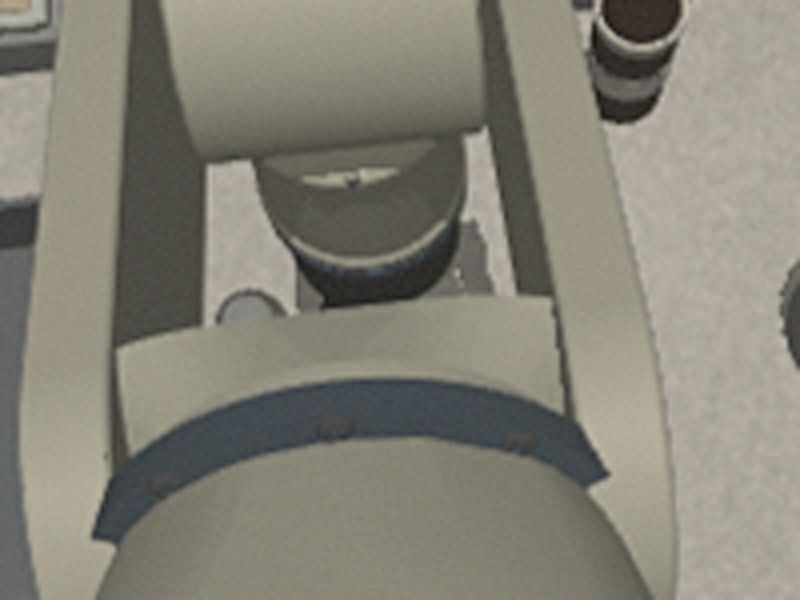

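Call:
send_rows(rows="0 0 3 0 0 0; 0 0 6 0 0 0; 0 0 8.5 0 0 0; 0 0 10 0 0 0; 0 0 10.9 0 0 0")

```text
clock: 2.5
tool_pos: [0.5517, -0.0021, 0.1098]
orientation: [0.0, 0.969, -0.246, -0.001]
ft_force: [-0.2, 0.1, 0.3]
finger_gap: 0.0853
```

Call:
send_rows(rows="0 0 0 0 0 0; 0 0 0 0 0 0")

```text
clock: 2.7
tool_pos: [0.5532, -0.0014, 0.1116]
orientation: [-0.0, 0.969, -0.246, 0.0]
ft_force: [-0.2, 0.9, 0.3]
finger_gap: 0.0856
```

```bash
python3 go.py .553 .001 .11 -28.3
python3 - <<'E'
from cell import bot
from h import *
for n,c in (("side",(304,205)),):
    im,d=bot.get_image(n); cv2.imwrite(f"pics/{n}2.png",im[:,:,::-1])
    c0=im[c[1]-60:c[1]+40,c[0]-60:c[0]+70]; cv2.imwrite(f"pics/{n}2c.png",cv2.resize(c0[:,:,::-1],(780,600),interpolation=cv2.INTER_CUBIC))
E
```

```text
t 2.7 pos [ 0.5532 -0.0014  0.1116] gap 0.0856 F [-0.2  0.9  0.3]
cm [-0.13 -0.2   0.16] rot [-0.    -0.001 -0.003]
```

View pics/side2c.png

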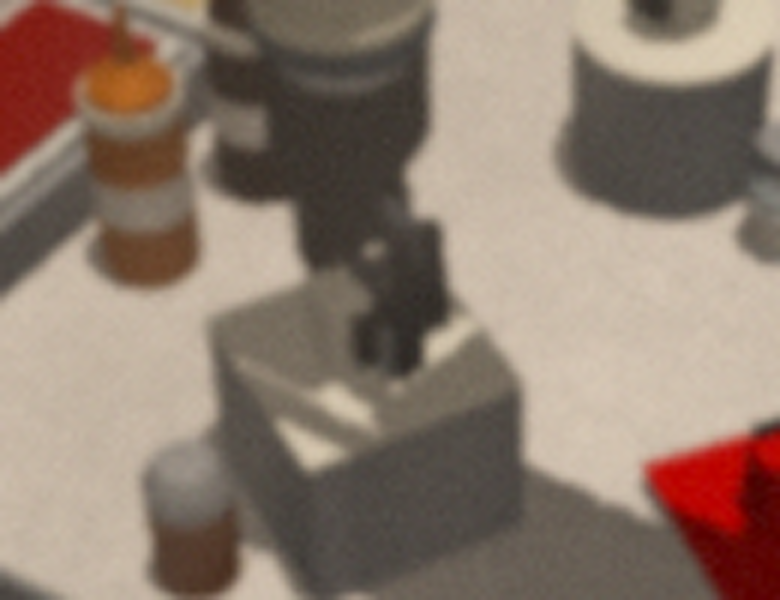

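Call:
send_rows(rows="-0.05 -0.15 0.1 0 0 0; -0.05 -0.15 0.1 0 0 0")

```text
clock: 2.95
tool_pos: [0.5536, 0.0009, 0.1105]
orientation: [-0.0, 0.969, -0.245, 0.001]
ft_force: [-0.2, 0.0, -0.3]
finger_gap: 0.0854
```

Call:
send_rows(rows="0 0 0 0 0 0; 0 0 0 0 0 0; 0 0 0 0 0 0; 0 0 0 0 0 0; 0 0 0 0 0 0", grip=3, newtons=40)

```text
clock: 3.45
tool_pos: [0.553, 0.001, 0.1105]
orientation: [-0.0, 0.969, -0.245, -0.0]
ft_force: [-4.7, 2.3, 7.8]
finger_gap: 0.0366
```

Call:
send_rows(rows="0 0 0 0 0 0; 0 0 0 0 0 0; 0 0 0 0 0 0; 0 0 0 0 0 0")

```text
clock: 3.85
tool_pos: [0.5529, 0.001, 0.1105]
orientation: [-0.0, 0.969, -0.245, -0.0]
ft_force: [-4.2, 2.7, 8.3]
finger_gap: 0.0371
```

```bash
python3 go.py .553 .001 .11 -28.3; python3 -c "
from cell import bot;s=bot.sense();print(s['ft_force'],s['moment'],s['finger_gap'])"
```

```text
t 3.85 pos [0.5529 0.001  0.1105] gap 0.0371 F [-4.2  2.7  8.3]
cm [ 0.01 -0.    0.05] rot [-0.     0.    -0.002]
[-4.22448172  2.7145483   8.33032509] [0.27593109 0.36203805 0.01247017] 0.0371140556678912
```

Both buttons are in: the gap is 37 mm against 38 mm nominal. I'll lift slowly and watch the force.

Call:
send_rows(rows="0 0 -0.2 0 0 0; 0 0 -0.5 0 0 0; 0 0 -0.8 0 0 0; 0 0 -1.2 0 0 0; 0 0 -1.6 0 0 0")

```text
clock: 4.35
tool_pos: [0.5532, 0.0007, 0.1262]
orientation: [0.0, 0.969, -0.245, 0.0]
ft_force: [-0.5, -1.1, -2.6]
finger_gap: 0.0367
```

```bash
python3 go.py .553 .001 .24 -28.3;  python3 - <<'E'
from cell import bot
from h import *
for n,c in (("side",(304,205)),):
    im,d=bot.get_image(n)
    c0=im[c[1]-60:c[1]+40,c[0]-60:c[0]+70]; cv2.imwrite(f"pics/{n}3c.png",cv2.resize(c0[:,:,::-1],(780,600),interpolation=cv2.INTER_CUBIC))
E
```

```text
t 4.35 pos [0.5532 0.0007 0.1262] gap 0.0367 F [-0.5 -1.1 -2.6]
cm [ -0.03  -0.02 -11.38] rot [ 0.    -0.    -0.002]
```

View pics/side3c.png

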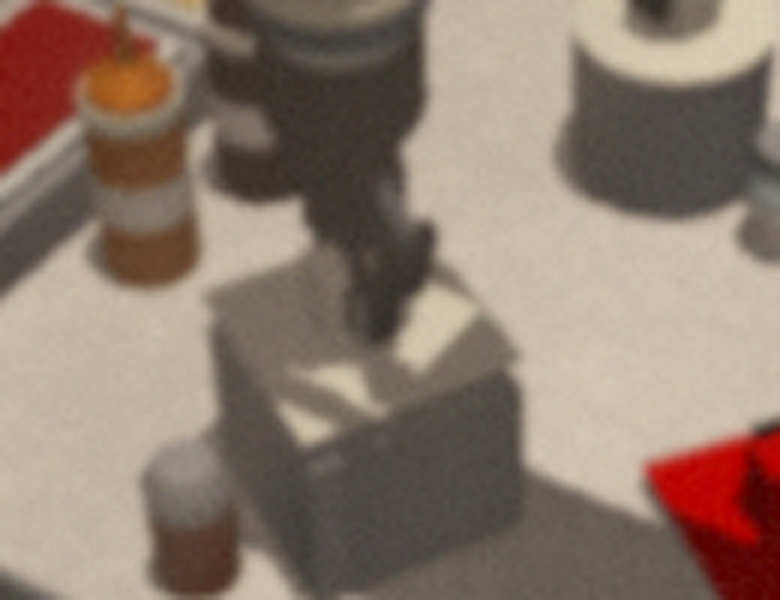

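The force reads -2.6 N, which fits the lid alone, and the canister stays put. I'll raise it the rest of the way and go to the tub.

Call:
send_rows(rows="0 0 -1.5 0 0 0; 0 0 -3.5 0 0 0; 0 0 -5.5 0 0 0; 0 0 -7.5 0 0 0; 0 0 -8.5 0 0 0")

```text
clock: 4.9
tool_pos: [0.5539, 0.0007, 0.2127]
orientation: [-0.0, 0.969, -0.245, 0.001]
ft_force: [0.7, 0.2, -1.9]
finger_gap: 0.0368
```

```bash
python3 go.py .560 .266 .21 2
```

```text
t 4.9 pos [0.5539 0.0007 0.2127] gap 0.0368 F [ 0.7  0.2 -1.9]
cm [-12.09 -23.62   0.27] rot [-0.001 -0.002 -0.531]
```

Call:
send_rows(rows="-0.8 -1.6 0 0 0 -0.03; -2 -4 0 0 0 -0.08; -3.5 -6.9 0 0 0 -0.15; -5 -9.8 0 0 0 -0.22; -6.5 -12.7 0 0 0 -0.29")

```text
clock: 5.4
tool_pos: [0.5561, 0.1444, 0.2105]
orientation: [0.0, 0.995, -0.102, -0.0]
ft_force: [0.2, -0.7, -2.2]
finger_gap: 0.0365
```

```bash
python3 go.py .560 .266 .21 2
```

```text
t 5.4 pos [0.5561 0.1444 0.2105] gap 0.0365 F [ 0.2 -0.7 -2.2]
cm [ -2.08 -11.98   0.05] rot [ 0.     0.    -0.238]
```

Call:
send_rows(rows="-0.5 -2.9 0 0 0 -0.06; -1 -5.8 0 0 0 -0.12; -1.5 -8.6 0 0 0 -0.18; -1.9 -10.8 0 0 0 -0.22; -2.08 -11.98 0 0 0 -0.238")

```text
clock: 5.9
tool_pos: [0.5602, 0.2665, 0.2104]
orientation: [-0.0, 1.0, 0.017, -0.0]
ft_force: [1.0, 0.8, -2.1]
finger_gap: 0.0367
```

Call:
send_rows(rows="0 0 0 0 0 0; 0 0 0 0 0 0; 0 0 0 0 0 0")

```text
clock: 6.2
tool_pos: [0.5605, 0.2637, 0.2107]
orientation: [0.0, 1.0, 0.015, -0.0]
ft_force: [0.1, 0.7, -2.1]
finger_gap: 0.0365
```

```bash
python3 go.py .560 .266 .032 2;  python3 - <<'E'
from cell import bot
from h import *
for n in ("side","top"):
    im,d=bot.get_image(n); cv2.imwrite(f"pics/{n}4.png",im[:,:,::-1]); np.save(f"{n}_P4.npy",world(bot.camera_model(n),d))
E
```

```text
t 6.2 pos [0.5605 0.2637 0.2107] gap 0.0365 F [ 0.1  0.7 -2.1]
cm [-0.03 -0.24 17.87] rot [ 0.001  0.    -0.004]
```

View pics/side4.png

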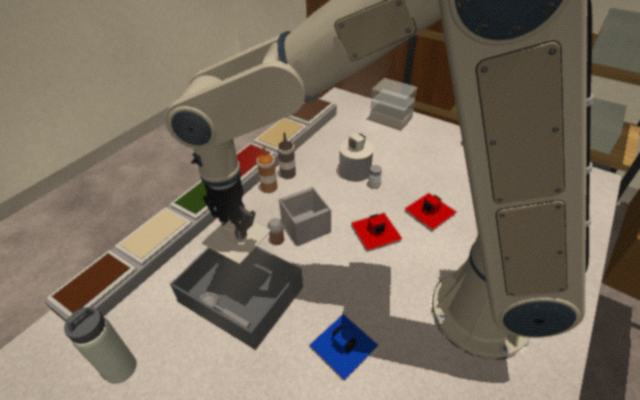

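View pics/top4.png

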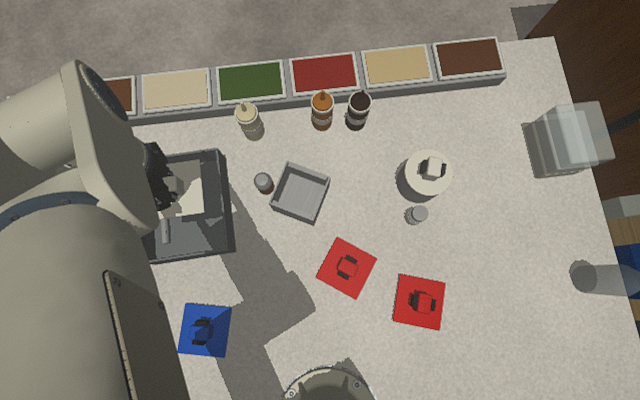

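Canister open at its place, lid held over the tub. I'll lower it now.

Call:
send_rows(rows="0 -0.2 2 0 0 0; 0 -0.2 5 0 0 0; 0 -0.2 8 0 0 0; 0 -0.2 11 0 0 0; 0 -0.2 13 0 0 0")

```text
clock: 6.8
tool_pos: [0.5598, 0.2657, 0.079]
orientation: [0.0, 1.0, 0.015, -0.001]
ft_force: [1.0, -0.2, -2.2]
finger_gap: 0.0371
```

Call:
send_rows(rows="0 0 1 0 0 0; 0 0 2 0 0 0; 0 0 3 0 0 0; 0 0 3.8 0 0 0; 0 0 4.4 0 0 0")

```text
clock: 7.3
tool_pos: [0.5607, 0.2669, 0.0367]
orientation: [-0.0, 1.0, 0.016, 0.0]
ft_force: [-0.4, -0.5, -1.7]
finger_gap: 0.0372
```

```bash
python3 go.py .560 .266 .028 2
```

```text
t 7.3 pos [0.5607 0.2669 0.0367] gap 0.0372 F [-0.4 -0.5 -1.7]
cm [-0.07  0.09  0.87] rot [-0.    -0.    -0.003]
```

Call:
send_rows(rows="0 0 0.3 0 0 0; 0 0 0.5 0 0 0; 0 0 0.6 0 0 0; 0 0 0.7 0 0 0; 0 0 0.7 0 0 0")

```text
clock: 7.8
tool_pos: [0.5606, 0.2669, 0.03]
orientation: [-0.0, 1.0, 0.016, 0.0]
ft_force: [0.1, 0.0, -1.9]
finger_gap: 0.0367
```

Call:
send_rows(rows="0 0 0.1 0 0 0; 0 0 0.15 0 0 0; 0 0 0.2 0 0 0; 0 0 0.2 0 0 0")

```text
clock: 8.2
tool_pos: [0.5604, 0.2668, 0.0278]
orientation: [0.0, 1.0, 0.016, -0.0]
ft_force: [-0.5, -0.3, -2.2]
finger_gap: 0.0369
```

Call:
send_rows(rows="0 0 0.1 0 0 0; 0 0 0.2 0 0 0; 0 0 0.25 0 0 0; 0 0 0.25 0 0 0")

```text
clock: 8.6
tool_pos: [0.5607, 0.267, 0.0275]
orientation: [-0.0, 1.0, 0.016, 0.0]
ft_force: [-6.8, -4.2, 20.5]
finger_gap: 0.0368
```

Call:
send_rows(rows="0 0 -0.15 0 0 0; 0 0 -0.2 0 0 0")

```text
clock: 8.8
tool_pos: [0.5607, 0.267, 0.0277]
orientation: [-0.0, 1.0, 0.016, 0.0]
ft_force: [-0.4, -0.8, -2.9]
finger_gap: 0.0371
```

Call:
send_rows(rows="0 0 0 0 0 0; 0 0 0 0 0 0; 0 0 0 0 0 0; 0 0 0 0 0 0; 0 0 0 0 0 0", grip=8.4)

```text
clock: 9.3
tool_pos: [0.5606, 0.2669, 0.0274]
orientation: [-0.0, 1.0, 0.016, 0.0]
ft_force: [-0.1, 0.4, 0.3]
finger_gap: 0.0844
```

Call:
send_rows(rows="0 0 0 0 0 0; 0 0 -0.7 0 0 0; 0 0 -1.7 0 0 0; 0 0 -3 0 0 0; 0 0 -5 0 0 0")

```text
clock: 9.8
tool_pos: [0.5602, 0.2667, 0.0783]
orientation: [0.0, 1.0, 0.016, -0.0]
ft_force: [0.9, 0.7, -0.5]
finger_gap: 0.0841
```

Call:
send_rows(rows="0 0 -3 0 0 0; 0 0 -6 0 0 0; 0 0 -9 0 0 0; 0 0 -12 0 0 0; 0 0 -14 0 0 0")

```text
clock: 10.3
tool_pos: [0.5612, 0.2672, 0.2213]
orientation: [-0.001, 1.0, 0.016, 0.002]
ft_force: [0.5, 0.3, 0.6]
finger_gap: 0.0839
```

```bash
python3 go.py .560 .266 .2 2;  python3 - <<'E'
from cell import bot
from h import *
for n in ("side",):
    im,d=bot.get_image(n); cv2.imwrite(f"pics/{n}5.png",cv2.resize(im[100:380,120:480,::-1],(770,600)))
E
```

```text
t 10.3 pos [0.5612 0.2672 0.2213] gap 0.0839 F [0.5 0.3 0.6]
cm [-0.13  0.12  2.13] rot [-0.002 -0.003 -0.003]
```

View pics/side5.png

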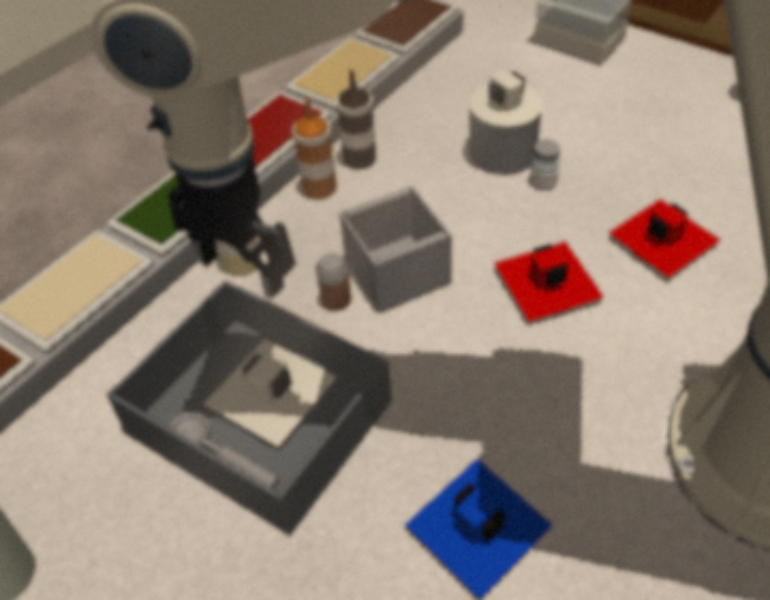

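Run:
```python
from cell import bot
from h import *
im,d=bot.get_image("top"); P=world(bot.camera_model("top"),d); z=P[...,2]
v,u=np.mgrid[:400,:640]
m=(u>265)&(u<335)&(v>150)&(v<230)&(z>.085)&(z<.11)
print(cv2.minAreaRect((P[m][:,:2]*1000).astype(np.float32)))
for n,uv in (("shaker",(263,180)),("bott",(322,98)),("b2",(359,98)),("b3",(246,108)),("round",(430,165))): print(n,P[uv[1],uv[0]].round(3))
print(bot.finish_job())
```

```text
((562.0571899414062, 13.978973388671875), (146.953369140625, 116.87740325927734), 61.82899475097656)
shaker [0.593 0.088 0.084]
bott [ 0.76  -0.079  0.149]
b2 [ 0.753 -0.169  0.143]
b3 [0.757 0.104 0.147]
round [ 0.563 -0.306  0.152]
the job is handed in; nothing more can be done
None
```

The square canister is open and its lid lies flat in the grey wash tub, clear of the spoon. I handed the job in at about 10.4 s of the 42 s allowed.

I pinched the two buttons until they were fully in (finger gap 37 mm, nominal 38 mm). The lid came off on its own: the force while carrying it was about 2 N, too little for the canister to have come along.

**Last checks:**
- **Canister:** it stands open and its angle is unchanged at about 61.8°. The rim fit agreed on one side (117 mm) but gave 147 mm on the other. That is probably because the fit window also took in the shaker top, so its computed centre (about 15 mm off) is unreliable. In the picture the canister has not moved.
- **Other things on the counter:** the shaker, the three bottles and the round canister's lid read within 2 mm of their first positions. The jar looked upright and in place in the last side picture, but I did not measure it.
- **Forces:** the highest wrist force I read was about 22 N, when the lid touched the tub floor; I backed off before letting go.
- **Robot:** the gripper was open about 0.2 m above the counter and touching nothing at hand-in.

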